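Stow the elbow fitting in the spring-lid case

ROBOT

A 6-joint arm with a two-finger parallel gripper is mounted at the origin on the work surface. World frame = base frame: x ahead of the robot, y to its left, z up, the work surface at z = 0. Lengths are in m, angles in rad, forces in N, time in s.
With the tool pointing down it reaches from about 0.375 to 0.975 m from the base axis. Payload 3.8 kg.
Tool frame: the origin (TCP) lies on the centre line of the jaws, within the pads' length; the fingertips stand 14 mm ahead of it and the grasp point (between the pads) lies 5 mm behind it; z points along the fingers, y is the line along which they close (so a half turn about z gives the same grasp; the last joint's range is limited). The gripper opens to 85 mm and grips with 20 to 120 N. Pads are 22 mm wide; open, the fingers measure 114 mm over their backs; the gripper's body (76 mm by 85 mm) begins 54 mm behind the grasp point. The pads swing forward as they close: fully open they stand 13 mm farther back than shut.
Start: joints at [-1.263, 0.264, 1.604, -0, 1.274, -0.037], TCP at [0.228, -0.635, 0.22] pointing down, gripper open.
Joint ranges: [-2.63, 2.63], [-0.94, 2.18], [0.31, 2.57], [-1.31, 4.45], [0, 2.66], [-2.55, 2.55]. Speed limits (rad/s): [2.57, 2.57, 3.14, 3.14, 3.14, 3.14].

INTERFACE

Orientations are given as a rotation vector (axis times angle).
In Python, from workcell import bot, eyes, spot_in gives the robot as it stands.
- The arm moves only by the tool carry_out, never from a script. Its argument "series" is text: rows parted by semicolons, each of 4 numbers parted by spaces: the shift along the world's x, y, z in m, then the turn about the world's z in degrees. In form: tx ty tz roll; .... A call has 1 to 20 rows; each row shifts and turns the commanded pose from where the row before left it; what a row does not reach is not made up. A row lasts 1/8 s, in which the tool goes at most 62.5 mm and 10.7 degrees, less where a joint would pass 70% of its speed; a pose out of reach is approached as far as the arm can. A call is refused whole if a number of a shift passes 0.0625 or a number of a turn 10.7, either way. A call with a gripper value outside its range is refused whole. "jaw" is the gripper command: -1 is shut, 1 is fully open, values between are in proportion, set as the call begins (left out, the last holds). The fingers move at their own pace and stop on an object; "grip_force" is the grip in N (left out, the last holds). Time passes only in rows, so rows that do not move let the fingers close. It gives the time, the measured TCP pose, the force, the opening and the grip force at its end, in the units of the state.
- bot.read_state(): the state, without advancing time (a new reading comes with each control period).
- eyes.read_camera(name): name is "side" or "top" or "wrist"; returns (picture, depth): 420x560x3 uint8, blue, green, red; 420x560 float32, m along the optical axis (not along the pixel's ray), 0 where there is no reading.
- eyes.get_calibration(name): a dict with "K" (3x3 intrinsics, pixels), "distortion" ([k1, k2, p1, p2, k3] as OpenCV has them; the pictures are not rectified), "position" and "rotation" of the camera in the world; the wrist camera has in their place "T_tool_cam" (4x4, takes a point from camera to tool coordinates, whose origin is the TCP and whose axes are the flange's). Camera axes: x right, y down, z forward; pixel columns grow to the right and rows downward; lengths in m; the calibration is good to about 2 mm. A picture is of the moment at which its call begins: read the wrist's pose just before it. get_calibration takes no time and is no camera call.
- bot.finish_job(): hands the job in; it is judged then, once.
Trained networks look in the newest picture that a camera, given by its name, has taken for a name from the list of things; names that differ only in an ending like _2 or _b are one class to them, and where a whole thing is asked for, a point or a joint stands for the part that bears it (a point fixed in the world has none). Each returns a list of dicts, best first, with "score" (0 to 1); they miss things now and then, are a little off and sometimes report something else, mostly with a low value. They report only what shows in the picture. A call takes as long as a camera call. They do not tell look-alikes from the thing itself.
- spot_in(camera, target): "rect" ([centre column, centre row, width, height] in pixels, round what is visible of it).
The state is a dict: "time": time; "q": joint angles; "joint_vel": joint speeds; "joint_torque": joint torques, N m; "tool_pos": TCP position; "tcp_rot": TCP orientation; "wrist_force": force on the tool from outside, world axes, zero at the start; "torque": the same for the moment, N m; "width": opening from 0.0 (shut) to 1.0 (fully open); "grip_force": force on a finger pad.
Only numpy, scipy, OpenCV 4.12 (cv2) and the standard library are available. Lean on these libraries where they do the work, as an engineer would, in place of code of your own. Each camera call takes 0.05 s, during which the arm holds its last target. There are 200 camera calls.

TASK

Put the loose pipe elbow away in the spring-lid case: press down the thumb latch so that the lid pops open, lay the elbow flat in the empty compartment and let go of it, then push the lid down until it snaps shut and the latch holds it. Leave the other fittings and things on the counter where they are.

Things in the scene. Friction and masses are not known exactly. Their poses are not given: they have to be found in the camera images.
- case: Black flat fittings case fixed to the counter, 140 (its x) by 190 (its y) by 55 mm high plus a 7 mm lid, walls and floor 5 mm; origin at the centre of its underside, z up. Its -x side, with the thumb latch, faces roughly to the robot; the lid hinges along its +x side. A divider 40 mm high along its x makes two compartments, each 130 (x) by 88 mm and 50 mm deep.
- button (a point): Middle of the top of the thumb latch: a level grey pad 42 (case x) by 44 mm (case y) in front of the case, on its -x side; point 36 mm above the counter, 119 mm from the case origin along case -x. Pressing it down unhooks the lid. The lid's edge pops up close to it: press the pad at this point or farther out (the pad ends 14 mm farther out), or with the hand tilted away from the case.
- latch (a joint): Rocker angle of the thumb latch, 0 at rest (hooked), 0.32 at its stop; sprung back. Its pivot is 40 mm towards case +x of the button point and 6 mm lower. About 1.4 N on the button point starts it, the lid is freed at 0.2 to 0.25 (point 8 to 10 mm down, about 3 N), and the stop comes 13 mm down, at about 3.5 N.
- lid (a joint): Lid angle: 0 shut (held by the latch at up to about 0.012), 1.45 fully open, nearly upright, so it is pushed shut on its outer face from behind, then from above. A spring opens it in about a second. At the front edge, shutting takes 2 to 3 N against the spring and up to 8 N in all in the last 0.1 rad, where it snaps under the latch. It can be pressed to -0.015.
- lid_edge (a point): Middle of the lid's front strip on its outer (upper) face, 131 mm from the hinge; moves with the lid. The lid is a flat grey frame 142 deep by 190 wide by 6 mm with a clear window and a tongue 32 mm wide in front; its outer face is 7 mm above the hinge line. Axes of the lid: x from front edge to hinge, z out of the outer face.
- lid_hinge (a point): Middle of the lid's hinge line, which runs along case y, 70 mm towards case +x of the case origin and 55 mm above the counter. Fixed to the case, with its axes.
- elbow: Grey plastic 90 degree pipe elbow lying flat on the counter, loose, about 60 g. Two equal arms along its own +x and +y, each reaching 48 mm from the bend; sockets 30 mm in diameter from 22 to 48 mm, 28 mm nearer the bend, which is a ball of 30 mm. Origin under the bend, on the underside; z up. Can be gripped across one socket.
- elbow_bend (a point): Where the axes of the elbow's two arms meet, 15 mm above its underside when it lies flat.
- empty_liner: Thin grey liner, 124 (its x) by 82 (its y) by 3 mm, on the floor of the compartment that is empty; this may be the left or the right one. Origin at the centre of its underside, 5 mm above the counter; axes as the case.
- stocked_liner: The same liner in the other compartment, with three couplings (30 mm, lying side by side) on it, fixed.
- tee: Bystander: grey plastic tee, three arms 48 mm long, 30 mm in diameter; origin under its middle.
- coupling: Bystander: straight grey coupling standing upright, 37 mm across, 52 mm high; origin at its foot.
- sealant_jar: Bystander: jar, 60 mm across, 80 mm high; origin at its foot.
- tape_roll: Bystander: white thread tape roll lying flat, 60 mm across, 14 mm high; origin at its foot.
- tape_measure: Bystander: black tape measure, 65 by 32 by 62 mm high; origin at its foot.
- pipe_wrench: Bystander: steel wrench lying flat, 200 mm long along its x; origin under its middle.
Mind the look-alikes: they are no part of the job. Leave any pink look-alike of the elbow alone.

How it is judged:
On the way, in this order (a step that is already met when the one before it is completed fails the run):
1. the latch is pressed and the lid pops open (more than 0.9 rad) (value of joint lid above 0.9 rad), for 0.2 s.
2. with the lid open, the elbow lies flat in the empty compartment, let go (x of elbow_bend in the frame of empty_liner between -0.055 and 0.055 m and y of elbow_bend in the frame of empty_liner between -0.034 and 0.034 m and z of elbow_bend in the frame of empty_liner below 0.025 m and angle between the z axis of elbow and the z axis of case, either way round below 0.25 rad and linear speed of elbow below 0.02 m/s and value of joint lid above 0.9 rad and contact force between the fingers and elbow below 0.1 N), for 0.2 s.
At the end, for the whole second after the job is handed in: The elbow lies flat (within 0.25 rad) and still in the compartment that was empty, its bend within 55 mm (x) and 34 mm (y) of the liner's centre and at most 25 mm above its underside; the lid is shut (under 0.025 rad) and the latch is back at rest (under 0.05 rad) (x of elbow_bend in the frame of empty_liner between -0.055 and 0.055 m and y of elbow_bend in the frame of empty_liner between -0.034 and 0.034 m and z of elbow_bend in the frame of empty_liner below 0.025 m and angle between the z axis of elbow and the z axis of case, either way round below 0.25 rad and linear speed of elbow below 0.02 m/s and value of joint lid below 0.025 rad and value of joint latch below 0.05 rad and velocity of joint lid below 0.05 rad/s); the robot touches nothing.
It fails at once if another fitting or bystander was moved more than 30 mm (distance of any of tee, coupling, sealant_jar, tape_roll, tape_measure, pipe_wrench from where it was at the start of the episode above 0.03 m).
It also fails if it takes over 72 s, if anything falls off the work surface, if the arm or the gripper's body presses on something with over 40 N, if the wrist force passes 120 N, or if a joint passes its speed limit or range.

## Working session

There is one attempt and no reset: what is moved stays moved. The work goes in short steps, Python scripts to look and compute and a tool call to move; the robot and the scene stay as the last step left them, time stands still between calls to the robot, and variables do not carry over. Pictures are saved under pics/ and viewed, at most 13 in all, crops included, and the job is handed in when it is done.

Besides the shell and the picture viewer there is one more tool, called after ">>>" as name(argument=value, ...), one argument or row to a line, values as JSON. carry_out: Moves the arm, as the interface text tells. Its arguments: {"type":"object","properties":{"series":{"type":"string"},"jaw":{"type":"number"},"grip_force":{"type":"number"}},"required":["series"]}

```bash
mkdir -p pics; cat > h.py <<'E'
import numpy as np, cv2
from workcell import bot, eyes, spot_in
from scipy.spatial.transform import Rotation as R
def pose(name):
    c=eyes.get_calibration(name)
    if 'position' in c:
        r=np.array(c['rotation']); 
        if r.shape!=(3,3): r=R.from_rotvec(r).as_matrix() if r.size==3 else R.from_quat(r).as_matrix()
        return c,r,np.array(c['position'])
    s=bot.read_state(); T=np.eye(4); T[:3,:3]=R.from_rotvec(s['tcp_rot']).as_matrix(); T[:3,3]=s['tool_pos']
    T=T@np.array(c['T_tool_cam']); return c,T[:3,:3],T[:3,3]
def cloud(name):
    c,r,p=pose(name); img,d=eyes.read_camera(name)
    vv,uu=np.mgrid[:420,:560]
    n=cv2.undistortPoints(np.stack([uu,vv],-1).reshape(-1,1,2).astype(np.float32),np.array(c['K']),np.array(c['distortion'])).reshape(420,560,2)
    P=np.dstack([n*d[...,None],d])@r.T+p
    P[d==0]=np.nan
    return img,P
E
python3 - <<'E'
from h import *
print(bot.read_state())
for n in ('top','side'):
    print(n,eyes.get_calibration(n))
    img,P=cloud(n); cv2.imwrite(f'pics/{n}0.png',img); np.save(f'{n}0.npy',P)
    for t in ('case','button','lid_edge','elbow','empty_liner','stocked_liner','tee','coupling','sealant_jar','tape_measure','tape_roll','pipe_wrench'):
        for o in spot_in(n,t)[:2]:
            u,v,w,h=o['rect']; print(t,np.round(o['rect']),round(o['score'],2),np.round(P[int(v),int(u)],3))
E
```

```text
{'time': 0.0, 'q': array([-1.26285684e+00,  2.64783838e-01,  1.60539506e+00,  1.02509743e-05,
        1.27368719e+00, -3.68758528e-02]), 'joint_vel': array([ 5.80190118e-04, -1.21109944e-03,  1.02988661e-03, -2.47598148e-04,
       -5.52927003e-04, -6.02427174e-05]), 'joint_torque': array([ 2.21355345e-03, -5.15109909e+01, -3.67311502e+01,  9.26087819e-05,
        1.29774614e-02,  7.59644678e-06]), 'tool_pos': array([ 0.22795065, -0.63453345,  0.21843   ]), 'tcp_rot': array([-3.09279749e+00, -5.38564023e-01,  4.66931717e-04]), 'wrist_force': array([ 0.29186486,  0.09631454, -0.0660219 ]), 'torque': array([ 0.01664893,  0.02459676, -0.04976051]), 'grip_force': 0.0, 'width': 1.0024170220931075}
top {'K': array([[435.92135871,   0.        , 275.15681354],
       [  0.        , 435.92135871, 208.16816204],
       [  0.        ,   0.        ,   1.        ]]), 'distortion': array([-0.13476449,  0.        ,  0.        ,  0.        ,  0.        ]), 'position': array([ 0.44160387, -0.01129068,  1.20057214]), 'rotation': array([-2.13195033,  2.1971391 , -0.11995609])}
case [280. 217.  72.  79.
[... 1326 characters left out ...]
058]
lid_edge [271. 234.  98.  85.] 0.63 [ 0.547 -0.044  0.059]
elbow [242. 153.  20.  19.] 0.74 [0.496 0.296 0.029]
elbow [263. 181.  30.  20.] 0.61 [0.545 0.179 0.019]
empty_liner [182. 172.  68.  20.] 0.22 [0.331 0.259 0.007]
tee [228. 368.  48.  43.] 0.96 [ 0.443 -0.331  0.028]
coupling [310. 348.  19.  32.] 0.74 [ 0.59  -0.322  0.05 ]
sealant_jar [318. 133.  21.  38.] 0.93 [0.708 0.321 0.056]
sealant_jar [185. 175.  71.  20.] 0.54 [0.337 0.245 0.008]
tape_measure [383. 309.  49.  32.] 0.86 [ 0.742 -0.256  0.054]
tape_roll [214. 281.  30.  30.] 0.97 [ 0.415 -0.118  0.003]
pipe_wrench [182. 174.  74.  20.] 0.76 [0.331 0.252 0.006]
pipe_wrench [313. 134.  23.  35.] 0.57 [0.698 0.327 0.053]
```

```bash
python3 - <<'E'
import cv2,numpy as np
a=cv2.imread('pics/top0.png'); b=cv2.imread('pics/side0.png')
cv2.imwrite('pics/m0.png',np.vstack([cv2.resize(a[110:330,110:430],(800,550))]))
P=np.load('top0.npy')
# case lid top
m=(P[...,2]>.05)&(P[...,2]<.075)&(abs(P[...,0]-.56)<.12)&(abs(P[...,1]+.02)<.13)
print('lid rect',cv2.minAreaRect(P[m][:,:2].astype(np.float32)),np.median(P[m][:,2]))
for c in ((.493,.315),(.55,.181)):
    m=(P[...,2]>.012)&(abs(P[...,0]-c[0])<.06)&(abs(P[...,1]-c[1])<.06)
    print(c,m.sum(),P[m].mean(0),a[m].mean(0),P[m].min(0),P[m].max(0))
E
```

```text
lid rect ((0.5695804953575134, -0.022059917449951172), (0.19037559628486633, 0.16709230840206146), 89.74150085449219) 0.062299134863604166
(0.493, 0.315) 396 [0.50175954 0.30178125 0.02698909] [82.39646465 85.30808081 87.78030303] [0.46395573 0.27592634 0.01260607] [0.53077971 0.34263585 0.03685184]
(0.55, 0.181) 379 [0.55254344 0.18240252 0.02682198] [112.85488127  95.70184697 180.67810026] [0.51311342 0.14804105 0.01274355] [0.58626491 0.21180007 0.03726653]
```

View pics/m0.png

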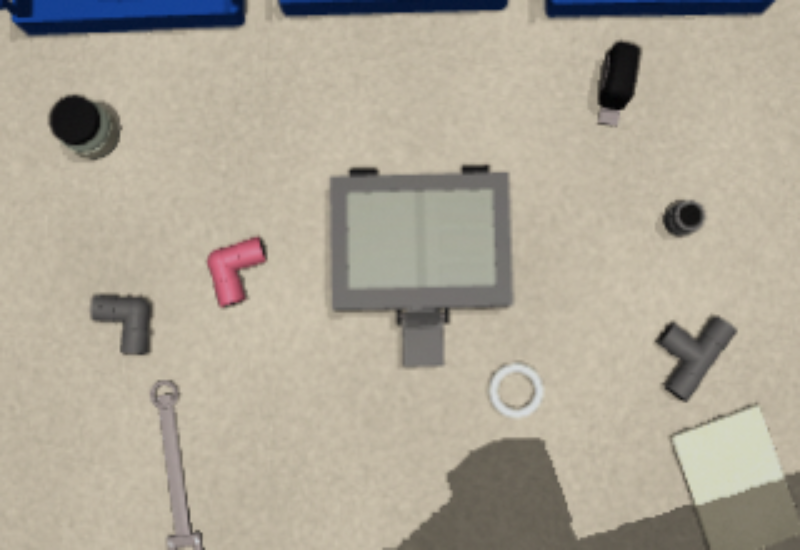

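The crop shows the grey elbow at about (135,310), with its arms going left and down. The pink look-alike is at (230,265), and the shut case sits at (422,240) with its pad at (422,345). I'll fit the case and elbow poses next.

```bash
cat > fit.py <<'E'
import numpy as np
from scipy.optimize import minimize
def elbow(Q,c,base=0.):
    """Q Nx3 points on elbow top; fit x,y,theta of bend with arms +x,+y at height model"""
    def cost(p):
        d=Q[:,:2]-p[:2]; co,s=np.cos(p[2]),np.sin(p[2])
        x=d[:,0]*co+d[:,1]*s; y=-d[:,0]*s+d[:,1]*co; z=Q[:,2]-base-.015
        def seg(a,b):
            t=np.clip(a,0,.048); return np.sqrt((a-t)**2+b**2+z**2)
        r=np.minimum(seg(x,y),seg(y,x))-.0148
        return np.minimum(np.abs(r),.01).mean()
    return min((minimize(cost,[c[0],c[1],t],method='Nelder-Mead',options=dict(initial_simplex=[[c[0],c[1],t],[c[0]+.02,c[1],t],[c[0],c[1]+.02,t],[c[0],c[1],t+.4]])) for t in np.arange(-3,3.2,.4)),key=lambda r:r.fun)
E
python3 - <<'E'
import numpy as np,cv2
from fit import elbow
for n in ('top','side'):
    P=np.load(n+'0.npy')
    m=(P[...,2]>.012)&(P[...,2]<.045)&(abs(P[...,0]-.497)<.05)&(abs(P[...,1]-.308)<.05)
    r=elbow(P[m],P[m].mean(0)); print(n,'elbow',r.x[:2],np.degrees(r.x[2]),r.fun)
    m=(abs(P[...,2]-.062)<.006)&(abs(P[...,0]-.58)<.13)&(abs(P[...,1]+.022)<.12)
    Q=P[m]; 
    def edge(k,o,sgn,lo,hi):
        pts=[]
        for b in np.arange(lo,hi,.004):
            s=Q[abs(Q[:,o]-b)<.003]
            if len(s)>3: pts.append((b,sgn*np.max(sgn*s[:,k])))
        pts=np.array(pts); f=np.polyfit(pts[:,0],pts[:,1],1); e=abs(np.polyval(f,pts[:,0])-pts[:,1])<.004
        return np.polyfit(pts[e,0],pts[e,1],1)
    for nm,a in dict(left=(1,0,1,.51,.62),right=(1,0,-1,.51,.62)).items():
        f=edge(*a); print(nm,np.degrees(np.arctan(f[0])),np.polyval(f,.56))
    for rng in ((-.1,-.05),(0.0,.06)):
        f=edge(0,1,-1,*rng); print('front',rng,np.polyval(f,np.mean(rng)))
        f=edge(0,1,1,*rng); print('back',rng,np.polyval(f,np.mean(rng)))
    m=(P[...,2]>.03)&(P[...,2]<.043)&(P[...,0]>.43)&(P[...,0]<.482)&(abs(P[...,1]+.022)<.05)
    Q=P[m]; print('pad',len(Q),Q.min(0),Q.max(0),np.median(Q,0))
E
```

```text
top elbow [0.51261422 0.29110595] 84.72936837121092 0.0015664922541651209
left 0.3949242680239064 0.07183490757597234
right -0.10749074253431706 -0.11583316934708847
front (-0.1, -0.05) 0.5029966636495252
back (-0.1, -0.05) 0.6481236671649492
front (0.0, 0.06) 0.5036109275168571
back (0.0, 0.06) 0.647741450383277
pad 252 [ 0.44172409 -0.04252083  0.03101531] [0.48187863 0.000764   0.0420312 ] [ 0.46139543 -0.02102137  0.03639965]
side elbow [0.50857275 0.29270451] 85.78059275501822 0.0015150216321731715
left -0.058151313523248684 0.07440162197204074
right -0.18300272732570835 -0.11661202749676874
front (-0.1, -0.05) 0.501294908384192
back (-0.1, -0.05) 0.6473331873680488
front (0.0, 0.06) 0.5015184671669041
back (0.0, 0.06) 0.6468312681822411
pad 283 [ 0.44068696 -0.04473348  0.03027357] [0.4819907  0.00395383 0.04054853] [ 0.46118651 -0.02237724  0.03639229]
```

>>> carry_out(
  series="0.011 0.03 0 -5;0.015 0.042 0 -5;0.015 0.042 0 -5;0.015 0.042 0 -5;0.015 0.042 0 0;0.015 0.042 0 0;0.015 0.042 0 0;0.015 0.042 0 0;0.015 0.042 0 0;0.015 0.042 0 0;0.015 0.042 0 0;0.015 0.042 0 0;0.015 0.042 0 0;0.015 0.042 0 0;0.015 0.037 -0.02 0;0 0 -0.04 0;0 0 -0.04 0;0 0 -0.03 0;0 0 0 0",
  jaw=-1,
  grip_force=30,
)

```text
time: 3.68
tool_pos: [0.4465, -0.0219, 0.0874]
tcp_rot: [-3.141, 0.006, 0.009]
wrist_force: [0.1, -0.3, 0.2]
width: 0.004
grip_force: 0.0
```

>>> carry_out(
  series="0.002 0 -0.015 0;0 0 -0.012 0;0 0 -0.006 0;0 0 -0.004 0;0 0 -0.004 0;0 0 -0.004 0;0 0 -0.003 0;0 0 -0.002 0;0 0 0 0;0 0 0 0",
)

```text
time: 4.92
tool_pos: [0.4513, -0.0223, 0.0399]
tcp_rot: [3.142, -0.007, 0.0]
wrist_force: [-0.4, -0.5, -0.2]
width: 0.001
grip_force: 0.0
```

```bash
python3 - <<'E'
from h import *
img,P=cloud('side'); cv2.imwrite('pics/s1.png',cv2.resize(img[140:340,150:420],(800,592)))
E
```

```text
(no output)
```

View pics/s1.png

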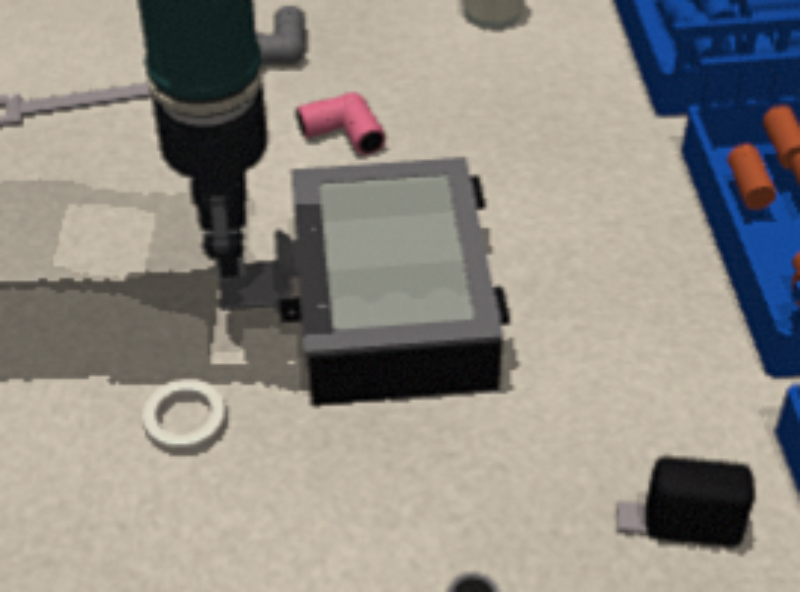

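The lid is still shut. The finger at (228,275) stands over the outer part of the pad at (255,285), with no force on it yet, so I'll go lower.

>>> carry_out(
  series="0 0 -0.003 0;0 0 -0.003 0;0 0 0 0",
)

```text
time: 5.35
tool_pos: [0.4507, -0.0222, 0.0333]
tcp_rot: [-3.141, 0.007, 0.001]
wrist_force: [0.6, 0.2, -0.0]
width: 0.002
grip_force: 0.0
```

>>> carry_out(
  series="0 0 -0.003 0;0 0 -0.003 0;0 0 0 0",
)

```text
time: 5.72
tool_pos: [0.4508, -0.0222, 0.0274]
tcp_rot: [-3.141, 0.007, 0.001]
wrist_force: [0.4, -0.3, -0.6]
width: -0.001
grip_force: 0.0
```

```bash
python3 - <<'E'
from h import *
img,P=cloud('side'); a=cv2.resize(img[180:280,190:290],(600,600),interpolation=cv2.INTER_CUBIC)
for x0 in (.44,.45,.46,.47,.48,.5,.52):
    m=(abs(P[...,0]-x0)<.004)&(abs(P[...,1]+.03)<.012); print(x0,np.round(np.percentile(P[m][:,2],[5,50,95]),3),m.sum())
cv2.imwrite('pics/s2.png',a)
E
```

```text
0.44 [-0.     0.065  0.428] 103
0.45 [-0.     0.054  0.429] 108
0.46 [-0.     0.09   0.428] 153
0.47 [0.001 0.133 0.425] 110
0.48 [0.001 0.257 0.416] 254
0.5 [0.    0.063 0.066] 35
0.52 [0.06  0.063 0.066] 32
```

View pics/s2.png

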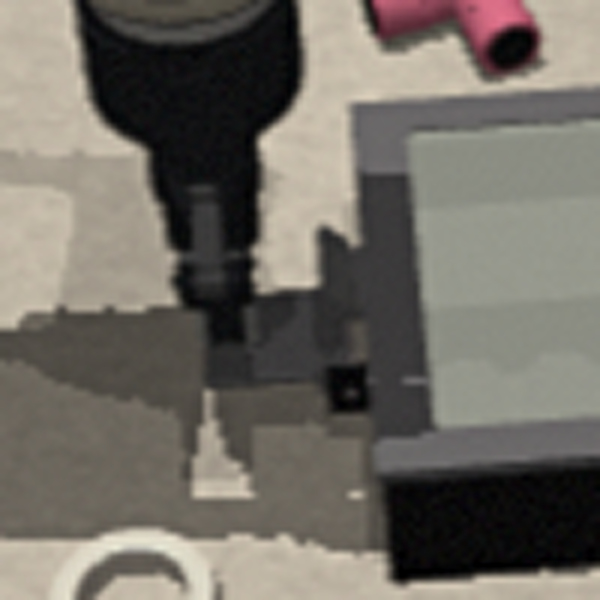

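```bash
python3 - <<'E'
from h import *
img,P=cloud('side'); print(bot.read_state()['wrist_force'])
for v in range(222,246,2): print(v,[tuple(np.round(P[v,u]*1000).astype(int)) for u in (222,225,227,229,232,236,240)])
E
```

```text
[-0.8693795  -0.01044255  0.13650903]
222 [(np.int64(446), np.int64(-72), np.int64(135)), (np.int64(452), np.int64(-72), np.int64(134)), (np.int64(455), np.int64(-66), np.int64(128)), (np.int64(459), np.int64(-68), np.int64(130)), (np.int64(459), np.int64(60), np.int64(-2)), (np.int64(469), np.int64(56), np.int64(1)), (np.int64(478), np.int64(54), np.int64(1))]
224 [(np.int64(445), np.int64(-74), np.int64(132)), (np.int64(452), np.int64(-79), np.int64(136)), (np.int64(455), np.int64(-75), np.int64(131)), (np.int64(460), np.int64(-77), np.int64(133)), (np.int64(463), np.int64(-33), np.int64(87)), (np.int64(468), np.int64(50), np.int64(0)), (np.int64(478), np.int64(50), np.int64(-1))]
226 [(np.int64(445), np.int64(-79), np.int64(131)), (np.int64(451), np.int64(-80), np.int64(131)), (np.int64(455), np.int64(-78), np.int64(129)), (np.int64(459), np.int64(-83), np.int64(133)), (np.int64(459), np.int64(44), np.int64(0)), (np.int64(468), np.int64(39), np.int64(4)), (np.int64(478), np.int64(41), np.int64(1))]
228 [(np.int64(445), np.int64(-82), np.int64(128)), (np.int64(451), np.int64(-81), 
[... 2143 characters left out ...]
(36)), (np.int64(477), np.int64(-37), np.int64(37))]
242 [(np.int64(434), np.int64(-4), np.int64(0)), (np.int64(443), np.int64(-39), np.int64(38)), (np.int64(448), np.int64(-38), np.int64(35)), (np.int64(452), np.int64(-37), np.int64(34)), (np.int64(459), np.int64(-41), np.int64(38)), (np.int64(468), np.int64(-42), np.int64(37)), (np.int64(477), np.int64(-41), np.int64(35))]
244 [(np.int64(434), np.int64(-13), np.int64(3)), (np.int64(443), np.int64(-39), np.int64(30)), (np.int64(448), np.int64(-43), np.int64(35)), (np.int64(452), np.int64(-43), np.int64(33)), (np.int64(457), np.int64(-17), np.int64(5)), (np.int64(466), np.int64(-14), np.int64(0)), (np.int64(475), np.int64(-15), np.int64(0))]
```

The depth data show the pad still level at 36 mm and the fingertip only just above it. The real tip is higher than its nominal position, so I'll feel for contact.

>>> carry_out(
  series="0 0 -0.003 0;0 0 -0.003 0;0 0 0 0",
)

```text
time: 6.2
tool_pos: [0.4512, -0.0223, 0.0217]
tcp_rot: [3.142, -0.007, -0.0]
wrist_force: [0.2, 0.8, 0.7]
width: 0.006
grip_force: 0.6
```

>>> carry_out(
  series="0 0 -0.003 0;0 0 -0.003 0;0 0 0 0",
)

```text
time: 6.58
tool_pos: [0.4512, -0.0223, 0.0156]
tcp_rot: [-3.142, 0.007, 0.0]
wrist_force: [-0.5, 0.3, 2.0]
width: -0.003
grip_force: 1.6
```

>>> carry_out(
  series="0 0 -0.003 0;0 0 -0.003 0;0 0 0 0;0 0 0 0",
)

```text
time: 7.08
tool_pos: [0.4518, -0.0223, 0.0119]
tcp_rot: [3.142, -0.007, 0.0]
wrist_force: [-9.1, 0.5, 21.8]
width: 0.001
grip_force: 11.9
```

```bash
python3 - <<'E'
from h import *
img,P=cloud('side'); s=bot.read_state(); print(s['wrist_force'],s['tool_pos'])
m=(abs(P[...,0]-.57)<.1)&(abs(P[...,1]+.02)<.1)&(P[...,2]>.045); print(m.sum(),np.percentile(P[m][:,2],[5,50,90,99]))
for v in (238,240): print([tuple((P[v,u]*1000).round().astype(int).tolist()) for u in (225,229,232,236,240)])
E
```

```text
[-8.39966183  1.17014544 22.14793427] [ 0.45174949 -0.02232345  0.01188266]
3135 [0.04848704 0.19604504 0.39885645 0.4095988 ]
[(444, -36, 47), (453, -36, 46), (459, -28, 37), (468, -21, 28), (477, -24, 30)]
[(444, -35, 40), (452, -34, 38), (459, -28, 30), (468, -29, 30), (477, -30, 30)]
```

>>> carry_out(
  series="0 0 0.005 0;-0.01 0 0.01 0;-0.02 0 0.03 0;-0.02 0 0.05 0;0 0.02 0.06 5;0 0.04 0.05 10;0 0.05 0 10;0 0.05 0 10;0 0.05 0 10;0 0.05 0 10;0.02 0.04 0 10;0.02 0.04 0 10;0.02 0.025 0 10;0 0 0 0",
  jaw=1,
)

```text
time: 8.88
tool_pos: [0.4612, 0.3426, 0.212]
tcp_rot: [-2.319, -2.119, 0.002]
wrist_force: [-0.4, -0.8, -1.0]
width: 0.997
grip_force: 0.0
```

```bash
python3 - <<'E'
from h import *
img,P=cloud('top'); np.save('top2.npy',P); cv2.imwrite('pics/t2.png',cv2.resize(img[110:330,110:430],(800,550)))
m=(abs(P[...,0]-.58)<.1)&(abs(P[...,1]+.02)<.1)&(P[...,2]>.08)&(P[...,2]<.25)
Q=P[m]; print(len(Q),Q[:,2].max()); print(np.round(np.percentile(Q,[1,50,99],axis=0),3))
for t in ('empty_liner','stocked_liner','lid_edge'):
    for o in spot_in('top',t)[:2]:
        u,v=map(int,o['rect'][:2]); print(t,np.round(o['rect']),round(o['score'],2),P[v,u].round(3))
for n in (1,-1): # floor heights of compartments
    m=(abs(P[...,0]-.55)<.03)&(abs(P[...,1]+.0215-n*.046)<.03)
    print('left' if n>0 else 'right',np.percentile(P[m][:,2],[10,50,90]).round(3))
m=(P[...,2]>.012)&(P[...,2]<.045)&(abs(P[...,0]-.497)<.05)&(abs(P[...,1]-.308)<.05)
print(bot.read_state()['tool_pos'],m.sum())
E
```

```text
398 0.21039185197787236
[[ 0.626 -0.116  0.082]
 [ 0.632 -0.025  0.195]
 [ 0.643  0.071  0.208]]
empty_liner [262. 210.  31.  49.] 0.56 [0.572 0.023 0.009]
empty_liner [159. 242.  28.  23.] 0.49 [ 0.49   0.315 -0.003]
stocked_liner [296. 209.  35.  45.] 0.93 [ 0.567 -0.07   0.036]
left [0.006 0.009 0.012]
right [0.008 0.033 0.038]
[0.46023509 0.34050871 0.21248943] 396
```

View pics/t2.png

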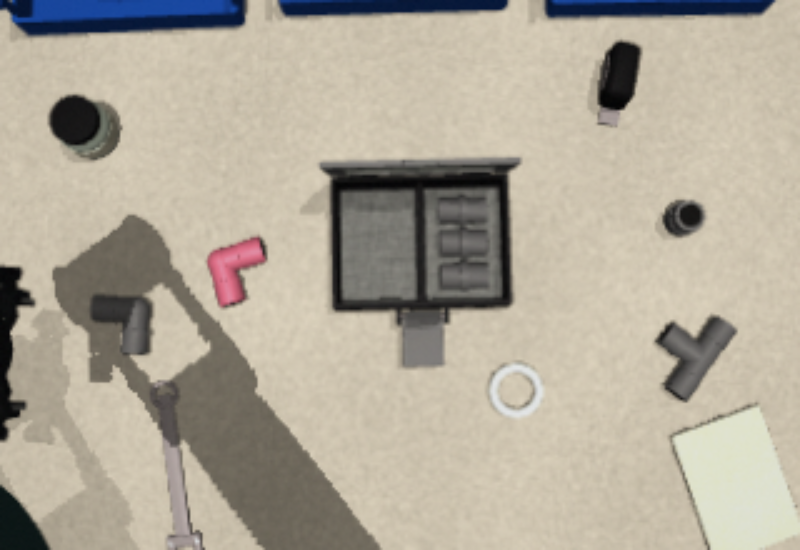

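The lid is open and upright. The left compartment is empty, with its liner at crop (377,245), and the couplings are in the right one. Next is a close look with the wrist camera, which also checks where the fingers really are.

```bash
python3 - <<'E'
from h import *
from fit import elbow
print(eyes.get_calibration('wrist')['T_tool_cam'])
s=bot.read_state(); img,P=cloud('wrist'); cv2.imwrite('pics/w1.png',img); np.save('w1.npy',P)
print(s['tool_pos'], 'table z',np.nanpercentile(P[...,2],[5,20,50]))
for o in spot_in('wrist','elbow')[:2]:
    u,v=map(int,o['rect'][:2]); print(o,P[v,u])
m=(P[...,2]>.012)&(P[...,2]<.05)&(abs(P[...,0]-.497)<.06)&(abs(P[...,1]-.308)<.06); print(m.sum())
if m.sum()>50:
    r=elbow(P[m],P[m].mean(0)); print(r.x[:2],np.degrees(r.x[2]),r.fun)
# fingers in tool coords
T=P-s['tool_pos']; t=T@R.from_rotvec(s['tcp_rot']).as_matrix()
m=(P[...,2]>.12)&np.isfinite(P[...,2]); print('near',m.sum()); 
for sg in (1,-1):
    k=m&(sg*t[...,1]>0); 
    if k.any(): print(sg,np.round(np.percentile(t[k],[1,50,99],axis=0),3))
E
```

```text
[[ 8.15300425e-04 -9.49830450e-01 -3.12764209e-01  7.91198585e-02]
 [ 9.99999645e-01  8.41154146e-04  5.22640193e-05 -2.24724648e-04]
 [ 2.13440954e-04 -3.12764141e-01  9.49830799e-01 -1.53814902e-01]
 [ 0.00000000e+00  0.00000000e+00  0.00000000e+00  1.00000000e+00]]
[0.46023509 0.34050871 0.21248943] table z [-1.41445486e-03 -7.34798112e-04  4.51730971e-05]
{'rect': [355.2, 301.9, 42.8, 46.9], 'score': 0.93} [0.53780337 0.19019182 0.03016493]
{'rect': [314.2, 209.4, 53.2, 53.5], 'score': 0.67} [4.96493029e-01 3.04028948e-01 2.06528774e-04]
2045
[0.50972518 0.29076411] 85.39167126706077 0.0009274438155664011
near 38837
1 [[-0.011  0.001 -0.104]
 [ 0.01   0.044 -0.086]
 [ 0.018  0.072 -0.031]]
-1 [[-0.011 -0.072 -0.105]
 [ 0.01  -0.045 -0.086]
 [ 0.018 -0.001 -0.03 ]]
```

View pics/w1.png

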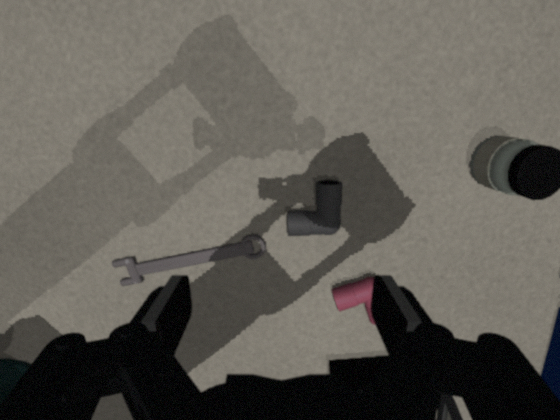

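The wrist view shows the grey elbow at (320,210), the wrench clear of it to the left and the pink one at (360,295). The open tips reach only about 25 mm behind the TCP. I'll move above the socket with the jaws half closed and measure the tips again.

>>> carry_out(
  series="0.018 -0.005 -0.02 0;0.018 -0.005 -0.04 0;0.016 -0.005 -0.04 0;0 0 -0.02 0;0 0 0 0;0 0 0 0;0 0 0 0",
  jaw=0.2,
)

```text
time: 10.05
tool_pos: [0.5141, 0.3275, 0.095]
tcp_rot: [2.32, 2.118, 0.005]
wrist_force: [-0.0, -0.4, -0.1]
width: 0.596
grip_force: 0.0
```

```bash
python3 - <<'E'
from h import *
from fit import elbow
s=bot.read_state(); img,P=cloud('wrist'); cv2.imwrite('pics/w2.png',img)
print(s['tool_pos'],s['tcp_rot'],s['width'])
m=(P[...,2]>.012)&(P[...,2]<.04)&(abs(P[...,0]-.497)<.06)&(abs(P[...,1]-.308)<.06)
r=elbow(P[m],P[m].mean(0)); print(m.sum(),r.x[:2],np.degrees(r.x[2]),r.fun)
RM=R.from_rotvec(s['tcp_rot']).as_matrix(); b=np.array([*r.x[:2],.015]); th=r.x[2]
print('socket in tool',(b+.035*np.array([np.cos(th),np.sin(th),0])-s['tool_pos'])@RM,'arm dir',np.array([np.cos(th),np.sin(th),0])@RM)
t=(P-s['tool_pos'])@RM
m=np.isfinite(P[...,2])&(P[...,2]>.05)
for sg in (1,-1):
    k=m&(sg*t[...,1]>0); q=t[k]; zt=np.percentile(q[:,2],99.7); e=q[q[:,2]>zt-.012]
    print(sg,'tip z',zt,'tip xy',np.percentile(e[:,:2],[2,50,98],axis=0).round(3).tolist())
E
```

```text
[0.51411446 0.32754393 0.0950066 ] [2.31966062 2.1176624  0.0054713 ] 0.5964717085720065
4112 [0.50928757 0.29029416] 84.81506368540033 0.0009246047869984987
socket in tool [-0.00270358 -0.00166754  0.07999663] arm dir [ 9.99997643e-01 -4.91069612e-04  2.11492832e-03]
1 tip z 0.04504618075204668 tip xy [[0.009, 0.167], [0.035, 0.172], [0.057, 0.187]]
-1 tip z -0.018067828680542537 tip xy [[-0.011, -0.039], [0.006, -0.026], [0.01, -0.026]]
```

View pics/w2.png

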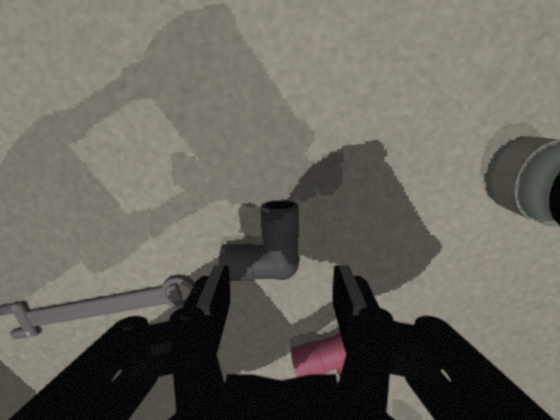

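The wrist view shows the socket at (280,225), midway between the jaws at (215,290) and (345,290), and the jaw path is clear. I'll descend and grip.

>>> carry_out(
  series="-0.002 -0.002 -0.03 0;0 0 -0.03 0;0 0 -0.02 0;0 0 -0.01 0;0 0 -0.006 0;0 0 -0.004 0;0 0 0 0",
)

```text
time: 10.98
tool_pos: [0.5115, 0.3247, -0.0068]
tcp_rot: [2.321, 2.117, 0.001]
wrist_force: [-0.7, 0.2, 0.2]
width: 0.6
grip_force: 0.0
```

>>> carry_out(
  series="0 0 -0.003 0;0 0 -0.002 0;0 0 0 0",
)

```text
time: 11.35
tool_pos: [0.511, 0.3245, -0.0123]
tcp_rot: [-2.321, -2.117, 0.0]
wrist_force: [-0.0, -0.3, -0.9]
width: 0.599
grip_force: 0.0
```

>>> carry_out(
  series="0 0 0 0;0 0 0 0;0 0 0 0;0 0 0 0;0 0 0 0;0 0 0 0",
  jaw=-1,
  grip_force=30,
)

```text
time: 12.1
tool_pos: [0.5116, 0.3248, -0.0118]
tcp_rot: [2.321, 2.117, 0.001]
wrist_force: [0.2, -0.2, 3.5]
width: 0.34
grip_force: 31.6
```

>>> carry_out(
  series="0 0 0.01 0;0 0 0.03 0;0 0 0.05 0;0 0 0.05 0;0.005 -0.02 0.012 1;0.01 -0.04 0 2;0.01 -0.04 0 2;0.01 -0.04 0 0;0.01 -0.04 0 0;0.01 -0.04 0 0;0.008 -0.04 0 0;0 -0.022 0 0;0 0 0 0;0 0 0 0",
)

```text
time: 13.85
tool_pos: [0.5737, 0.043, 0.1398]
tcp_rot: [-2.226, -2.216, 0.0]
wrist_force: [0.8, 0.4, -1.3]
width: 0.338
grip_force: 29.6
```

```bash
python3 - <<'E'
from h import *
from fit import elbow
s=bot.read_state(); img,P=cloud('wrist'); cv2.imwrite('pics/w3.png',img)
print(s['tool_pos'],s['tcp_rot'],s['width'],s['grip_force'])
RM=R.from_rotvec(s['tcp_rot']).as_matrix(); t=(P-s['tool_pos'])@RM
m=(P[...,2]>.1)&(P[...,2]<.19)&(t[...,0]<.05)
# elbow in hand
for base in (.147,.15,.153):
    k=m&(P[...,2]>base+.01)&(P[...,2]<base+.036)&(abs(P[...,0]-.574)<.07)&(abs(P[...,1]-.02)<.05)
    if k.sum()>60:
        r=elbow(P[k],[.574,.01],base); print(base,k.sum(),r.x[:2],np.degrees(r.x[2]),r.fun)
for n in (1,-1):
    for z0 in (.055,):
        q=P[(abs(P[...,2]-z0)<.006)]; print('wall pts',len(q),q.min(0),q.max(0))
E
```

```text
[0.5737193  0.04301811 0.1397611 ] [-2.22586944e+00 -2.21589165e+00  1.83081629e-04] 0.33844854879577885 29.605677723884583
0.147 11316 [0.57098691 0.04697901] -87.81445968890542 0.004212166871640171
0.15 11392 [0.57178939 0.04678505] -86.50032507658801 0.003031814104136153
0.153 11687 [0.57121543 0.04526345] -88.0575321003348 0.003493111658779832
wall pts 4339 [ 0.48499367 -0.20707892  0.04900179] [0.89512063 0.07343159 0.06098705]
wall pts 4339 [ 0.48499367 -0.20707892  0.04900179] [0.89512063 0.07343159 0.06098705]
```

View pics/w3.png

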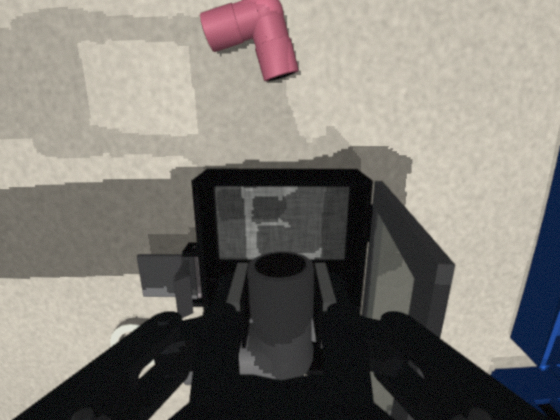

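The wrist view shows the elbow held with its mouth at (280,265), over the left compartment, with the lid upright at right (410,270). I'll shift 8 mm away from the lid and lower.

>>> carry_out(
  series="-0.008 0 -0.02 0;0 0 -0.03 0;0 0 -0.03 0;0 0 -0.025 0;0 0 -0.015 0;0 0 -0.008 0;0 0 -0.005 0;0 0 0 0",
)

```text
time: 14.9
tool_pos: [0.5665, 0.0426, 0.0072]
tcp_rot: [2.226, 2.216, 0.001]
wrist_force: [-0.4, -0.3, -0.6]
width: 0.339
grip_force: 32.8
```

>>> carry_out(
  series="0 0 -0.003 0;0 0 -0.003 0;0 0 -0.001 0;0 0 0 0",
)

```text
time: 15.4
tool_pos: [0.566, 0.0425, -0.0002]
tcp_rot: [-2.226, -2.217, 0.0]
wrist_force: [-0.0, -0.4, -0.5]
width: 0.341
grip_force: 32.8
```

>>> carry_out(
  series="0 0 -0.0015 0;0 0 -0.0015 0;0 0 0 0",
)

```text
time: 15.78
tool_pos: [0.566, 0.0425, -0.0033]
tcp_rot: [-2.226, -2.216, 0.0]
wrist_force: [-0.8, 0.9, -0.9]
width: 0.341
grip_force: 32.8
```

>>> carry_out(
  series="0 0 0 0;0 0 0 0;0 0 0 0;0 0 0 0",
  jaw=0.15,
)

```text
time: 16.27
tool_pos: [0.5662, 0.0425, -0.0031]
tcp_rot: [2.226, 2.217, 0.0]
wrist_force: [-1.2, 0.2, -1.0]
width: 0.575
grip_force: 0.0
```

>>> carry_out(
  series="0 0 0.01 0;0 0 0.02 0;0 0 0.04 0;0 0 0.06 0;0 0 0.06 0;-0.02 0 0.06 0;-0.04 0 0.03 0;-0.05 0 0 0;-0.05 0 0 0;0 0 0 0",
)

```text
time: 17.52
tool_pos: [0.4037, 0.0426, 0.2768]
tcp_rot: [2.225, 2.216, 0.002]
wrist_force: [0.1, -0.8, -0.1]
width: 0.574
grip_force: 0.0
```

```bash
python3 - <<'E'
from h import *
from fit import elbow
s=bot.read_state(); print(s['tool_pos'],s['q'])
img,P=cloud('top'); cv2.imwrite('pics/t3.png',cv2.resize(img[110:330,110:430],(800,550)))
m=(P[...,2]>.022)&(P[...,2]<.045)&(P[...,0]>.512)&(P[...,0]<.63)&(P[...,1]>-.018)&(P[...,1]<.067)
r=elbow(P[m],P[m].mean(0),.008); print(m.sum(),r.x[:2],np.degrees(r.x[2]),r.fun, P[m][:,2].max())
E
```

```text
[0.40372953 0.04258757 0.27684634] [ 4.36708504e-02 -3.00888029e-01  2.05529158e+00  6.05063861e-05
  1.38574957e+00  4.76039504e-02]
383 [0.5674025  0.00955879] 92.20487732821867 0.0014522826310750944 0.043655786470041535
```

View pics/t3.png

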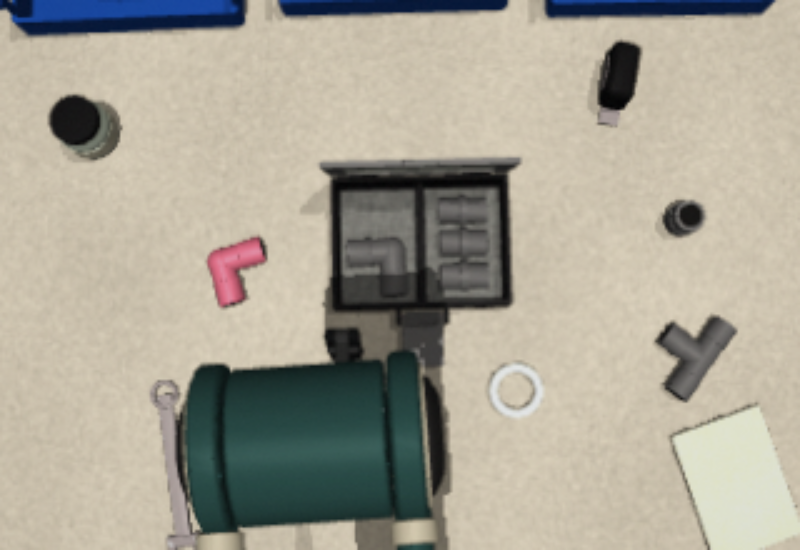

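The elbow lies in the left compartment, with its bend at about crop (395,255) — within 7 mm (x) and 15 mm (y) of the liner centre. I'll shut the jaws and go over the lid to push from behind.

>>> carry_out(
  series="0.02 0 0 0;0.04 -0.01 0 0;0.04 -0.01 0 0;0.04 -0.01 0 0;0.04 -0.01 0 0;0.04 -0.01 0 0;0.04 -0.01 0 0;0.035 -0.004 0 0;0 0 -0.03 0;0 0 -0.04 0;0 0 -0.025 0;0 0 -0.015 0;0 0 0 0",
  jaw=-1,
)

```text
time: 19.2
tool_pos: [0.7012, -0.0215, 0.1644]
tcp_rot: [-2.225, -2.215, 0.003]
wrist_force: [-0.7, 0.6, 0.4]
width: -0.001
grip_force: 0.0
```

```bash
python3 - <<'E'
from h import *
img,P=cloud('side'); cv2.imwrite('pics/s3.png',cv2.resize(img[60:300,190:470],(700,600)))
E
```

```text
(no output)
```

View pics/s3.png

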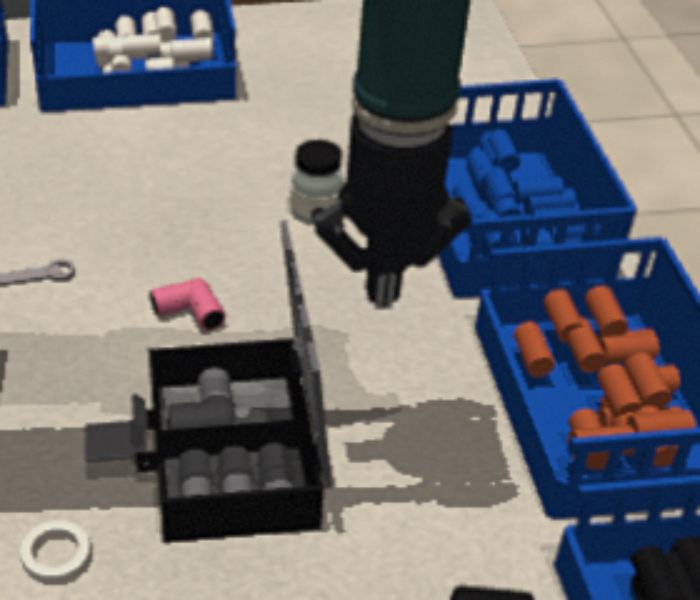

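The side view shows the shut fingers behind the lid at (383,290), but the knuckles would overhang the lid's edge at (290,225). I'll turn the hand 90° so they lie along the hinge line, then push the lid over along its arc.

>>> carry_out(
  series="0.005 0 0.01 -10;0 0 0 -10;0 0 0 -10;0 0 0 -10;0 0 0 -10;0 0 0 -10;0 0 0 -10;0 0 0 -10;0 0 0 -10;-0.02 0 -0.012 0;-0.02 0 0 0;0 0 0 0",
)

```text
time: 20.75
tool_pos: [0.6668, -0.0215, 0.1663]
tcp_rot: [3.141, -0.007, 0.005]
wrist_force: [-0.4, 0.4, 0.7]
width: -0.001
grip_force: 0.0
```

>>> carry_out(
  series="-0.019 0 -0.003 0;-0.015 0 -0.0015 0;-0.0155 0 -0.0015 0;-0.012 0 -0.004 0;-0.0115 0 -0.004 0;-0.0115 0 -0.006 0;-0.0115 0 -0.006 0;-0.0095 0 -0.009 0;-0.0095 0 -0.009 0;-0.008 0 -0.011 0;-0.008 0 -0.011 0;0 0 0 0",
)

```text
time: 22.25
tool_pos: [0.5332, -0.0214, 0.0965]
tcp_rot: [-3.141, 0.007, 0.006]
wrist_force: [-0.9, 0.0, 2.0]
width: 0.002
grip_force: 0.7
```

```bash
python3 - <<'E'
from h import *
img,P=cloud('side'); cv2.imwrite('pics/s4.png',cv2.resize(img[60:300,190:470],(700,600)))
E
```

```text
(no output)
```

View pics/s4.png

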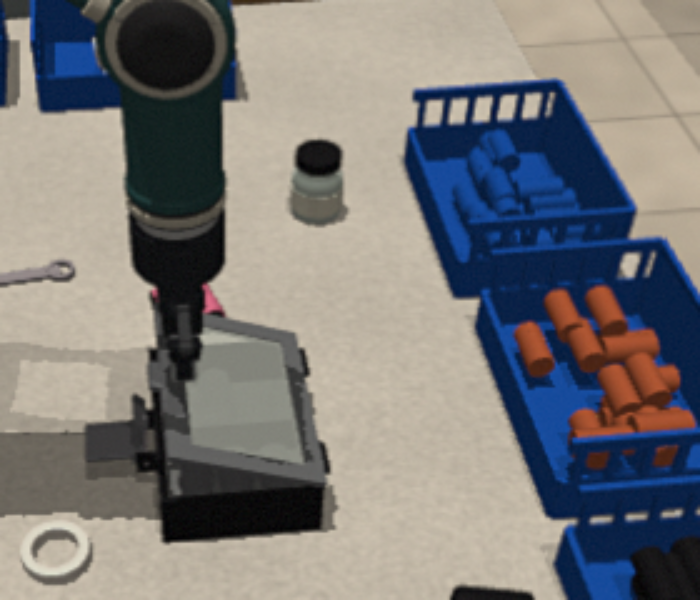

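The finger at (187,370) presses on the front strip, and the lid is down to about 0.35 rad. Continuing down the arc.

>>> carry_out(
  series="-0.005 0 -0.01 0;-0.005 0 -0.01 0;-0.003 0 -0.007 0;-0.002 0 -0.006 0;-0.002 0 -0.004 0;0 0 -0.004 0;0 0 -0.003 0;0 0 0 0",
)

```text
time: 23.3
tool_pos: [0.5187, -0.0215, 0.0542]
tcp_rot: [3.142, -0.007, 0.001]
wrist_force: [1.7, 0.7, 1.7]
width: 0.002
grip_force: 1.1
```

>>> carry_out(
  series="0 0 -0.002 0;0 0 -0.002 0;0 0 0 0",
)

```text
time: 23.68
tool_pos: [0.5179, -0.0214, 0.0496]
tcp_rot: [-3.142, 0.007, 0.002]
wrist_force: [1.4, -0.2, 0.9]
width: -0.0
grip_force: 0.8
```

>>> carry_out(
  series="0 0 -0.002 0;0 0 -0.001 0;0 0 0 0",
)

```text
time: 24.05
tool_pos: [0.5179, -0.0215, 0.0479]
tcp_rot: [-3.142, 0.007, 0.002]
wrist_force: [-2.6, 0.2, 9.3]
width: 0.001
grip_force: 4.9
```

>>> carry_out(
  series="0 0 -0.001 0;0 0 -0.001 0;0 0 0 0",
)

```text
time: 24.42
tool_pos: [0.5179, -0.0214, 0.047]
tcp_rot: [-3.142, 0.007, 0.002]
wrist_force: [-6.3, 0.0, 18.4]
width: -0.003
grip_force: 8.9
```

>>> carry_out(
  series="0 0 0.004 0;0 0 0.01 0;0 0 0.03 0;-0.02 0 0.05 0;-0.04 0 0.05 0;-0.04 0 0.03 0;0 0 0 0;0 0 0 0;0 0 0 0;0 0 0 0",
)

```text
time: 25.68
tool_pos: [0.4192, -0.0214, 0.2166]
tcp_rot: [-3.141, 0.007, 0.005]
wrist_force: [-0.6, 0.2, -0.1]
width: -0.001
grip_force: 0.0
```

```bash
python3 - <<'E'
from h import *
img,P=cloud('side'); cv2.imwrite('pics/s5.png',cv2.resize(img[140:340,190:470],(700,500)))
s=bot.read_state(); print(s['time'],s['tool_pos'],s['wrist_force'])
for n,P in (('side',P),('top',cloud('top')[1])):
    m=(P[...,0]>.508)&(P[...,0]<.64)&(P[...,1]<.068)&(P[...,1]>-.112)&(P[...,2]>.05)&(P[...,2]<.12)
    Q=P[m]; f=np.polyfit(Q[:,0],Q[:,2],1); print(n,m.sum(),'slope',f[0],'z at front',np.polyval(f,.5135))
    k=(P[...,0]>.445)&(P[...,0]<.48)&(P[...,1]<-.003)&(P[...,1]>-.04)&(P[...,2]>.015)&(P[...,2]<.05); q=P[k]
    if len(q)>20: print('pad slope',np.polyfit(q[:,0],q[:,2],1)[0],np.median(q[:,2]))
E
```

```text
25.725 [ 0.41922383 -0.02141422  0.21675519] [-0.54839869 -0.52534557 -0.39826212]
side 3445 slope -0.00747919030482895 z at front 0.06253903147924234
pad slope 0.006077606493030624 0.036490693679591235
top 3402 slope -0.009878923296544733 z at front 0.0627162294200387
```

View pics/s5.png

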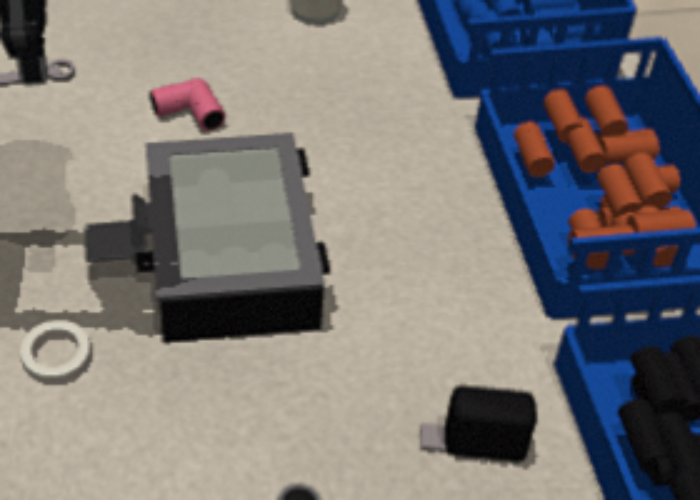

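The lid is shut and flat at (235,215), with the elbow visible through the window. The latch pad is level at (115,240) and the arm is clear, so I'll hand the job in.

```bash
python3 -c "
from workcell import bot
print(bot.finish_job())"
```

```text
the job is handed in; nothing more can be done
None
```

The elbow lies flat in the left compartment, which was the empty one. The lid is snapped shut, the latch is back at rest and the arm is clear, and I handed the job in at about 26 s; no verdict came back.

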